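# Unlatch and take down the wooden caddy

## Robot

A 6-joint arm with a two-finger parallel gripper is mounted at the origin on a cart in front of the work surface, level with it; the furniture and walls round the work are solid. World frame = base frame: x ahead of the robot, y to its left, z up, the work surface at z = 0. Lengths are in mm, angles in rad, forces in N, time in s.
With the tool pointing down it reaches from about 350 to 975 mm from the base axis. Payload 7.1 kg.
Tool frame: the origin (TCP) lies at the very end of the fingers, on their centre line; the grasp point (between the pads) lies 19 mm behind it (ctrl.grasp_offset is the distance from the TCP to the grasp point, in mm); z points along the fingers, y is the line along which they close (so a half turn about z gives the same grasp; the last joint's range is limited). The gripper opens to 88 mm and grips with 3 to 60 N. Pads are 20 mm wide; open, the fingers measure 115 mm over their backs; the gripper's body (75 mm by 178 mm) begins 61 mm behind the grasp point.
Start: joints at [-1.226, 0.423, 1.63, -0, 1.089, -0.019], TCP at [222.409, -584.071, 222.675] pointing down, gripper open.
Joint ranges: [-3, 3], [-0.9, 2.11], [0.09, 2.58], [-1.31, 4.45], [0.11, 2.69], [-2.54, 2.54]. Speed limits (rad/s): [2.39, 2.39, 3.01, 3.14, 3.14, 3.14].

## Interface

Orientations are given as a rotation vector (axis times angle).
In Python, from workcell import ctrl, viewer, ticket, models gives the robot as it stands.
- The arm moves only by the tool play_rows, never from a script. Its arguments are lists of equal length, an entry for each row: "dp": the shift along the world's x, y, z in mm, a list of three; "yaw": the turn about the world's z in degrees. In form: {"dp": [[tx, ty, tz], ...], "yaw": [yaw, ...]}. A call has 1 to 8 rows; each row shifts and turns the commanded pose from where the row before left it; what a row does not reach is not made up. A row lasts 1/12 s, in which the tool goes at most 41.7 mm and 7.16 degrees, less where a joint would pass 70% of its speed; a pose out of reach is approached as far as the arm can. A call is refused whole if a number of a shift passes 41.7 or a number of a turn 7.16, either way. A call with a gripper value outside its range is refused whole. "gripper" is the closure, from 0 (fully open) to 1 (shut), set as the call begins (left out, the last holds). The fingers move at their own pace and stop on an object; the grip force is fixed at half the most. Time passes only in rows, so rows that do not move let the fingers close. It gives the time, the measured TCP pose, the force, the opening and the grip force at its end, in the units of the state.
- ctrl.get_obs(): the state, without advancing time (a new reading comes with each control period).
- viewer.get_image(name): name is "side" or "top" or "wrist"; returns a dict with "pixels" (420x560x3 uint8, red, green, blue), "range_z" (420x560 float32, mm along the optical axis (not along the pixel's ray), 0 where there is no reading), "fx", "fy", "cx", "cy" (pixels), "T" (4x4, takes a point from camera to world coordinates); the wrist camera has in their place "hand_eye" (4x4, takes a point from camera to tool coordinates, whose origin is the TCP and whose axes are the flange's). Camera axes: x right, y up, looking along -z (the intrinsics and any distortion apply to the point x, -y, -z); pixel columns grow to the right and rows downward; lengths in mm; the calibration is good to about 2 mm. A picture is of the moment at which its call begins: read the wrist's pose just before it.
- ticket.close_job(): hands the job in; it is judged then, once.
Trained networks look in a picture, given as the dict that the camera call returned (one of the last four; its "shot" number tells which), for a name from the list of things; names that differ only in an ending like _2 or _b are one class to them, and where a whole thing is asked for, a point or a joint stands for the part that bears it (a point fixed in the world has none). Each returns a list of dicts, best first, with "conf" (0 to 1); they miss things now and then, are a little off and sometimes report something else, mostly with a low value. They report only what shows in the picture. A call takes as long as a camera call. They do not tell look-alikes from the thing itself.
- models.look_for(picture, name): "bbox" ([centre column, centre row, width, height] in pixels, round what is visible of it).
- models.landmark_of(picture, name): "location" ([column, row] in pixels: a listed point, or the origin of a listed thing).
The state is a dict: "t": time; "qpos": joint angles; "qvel": joint speeds; "joint_torque": joint torques, N m; "ee_pos": TCP position; "orientation": TCP orientation; "ft_force": force on the tool from outside, world axes, zero at the start; "moment": the same for the moment, N m; "width": finger opening in mm; "grasp_force": force on a finger pad.
Only numpy, scipy, OpenCV 4.12 (cv2) and the standard library are available. Lean on these libraries where they do the work, as an engineer would, in place of code of your own. Each camera call takes 0.05 s, during which the arm holds its last target. There are 200 camera calls.

## Task

Two wooden things hang on latched desk hooks: a caddy with a tray at its foot, and a plain flat board. Press the keeper of the caddy's hook down until it clicks open, then lift the caddy off that hook and set it down upright in the middle of the magazine that lies by the hooks, without letting it drop. Leave the plain board hanging where it is.

Things in the scene. Friction and masses are not known exactly. Their poses are not given: they have to be found in the camera images.
- caddy: Wooden caddy, 0.2-0.4 kg: open tray 70 (x) x 110 (y) x 35 mm high, and through its middle an upright board 12 mm thick (x), 110 wide (y), top edge 154 mm above the underside. The hook runs through the board's window: 70 wide, 53 to 99 mm above the underside. Grip it from above across the 12 mm, above the window. Origin: centre of underside, z up; it hangs 30 mm above the desk.
- stand_a_press (a point): Fixed point 163 mm above the desk on the closed keeper of the caddy's hook. x: level, from the hook's tip to its post. Hook arm: level bar 12 mm thick, top 129 mm above the desk, from the post 135 mm off in +x (no higher) to the tip 49 mm off in -x, upturned to 141 mm height. The caddy hangs 88 mm off in +x; to free it, lift it 16 to 30 mm (no more: window), then move it 160 mm or more in -x.
- keeper_a (a joint): Keeper of that hook, rad: metal flap 64 mm long hinged at the tip, 40 mm from the press point in -x, 137 mm high. 0 = shut: it leans 30 degrees up and in over the arm (end 173 mm high); the caddy cannot push it open. Press straight down at the press point (3-10 N): past 0.26 its over-centre spring snaps it to 0.5, flat on the arm (top 142 mm high), and it stays. Fingertips at 148 mm height do it.
- magazine: Colourful magazine fixed on the desk beyond the hooks' tips, 170 (its x) x 120 mm (its y), 8 mm thick at most; the caddy will rest 5 mm above the desk on it. Origin: centre of its underside.
- plain_board: Bystander: flat wooden board 12 x 110 x 154 mm with the same window but no tray, hanging on another hook of the same kind, nearer or farther than the caddy's. Origin: centre of its lower edge.
Mind the look-alikes: they are no part of the job. Of the things shaped like the caddy, the wooden one is meant.

How it is judged:
By the outcome, as a careful person would: the job done as asked, in the order asked, and still so for the second after the job is handed in, with the robot touching nothing.
It also fails if it takes over 45 s, if anything falls off the work surface, if the arm or the gripper's body presses on something with over 40 N, if the wrist force passes 120 N, or if a joint passes its speed limit or range.

## Working session

There is one attempt and no reset: what is moved stays moved. The work goes in short steps, Python scripts to look and compute and a tool call to move; the robot and the scene stay as the last step left them, time stands still between calls to the robot, and variables do not carry over. Pictures are saved under pics/ and viewed, at most 10 in all, crops included, and the job is handed in when it is done.

Besides the shell and the picture viewer there is one more tool, called after ">>>" in YAML: its name, and indented under it one key for each argument. play_rows: Moves the arm, as the interface text tells. Its arguments: {"type":"object","properties":{"dp":{"type":"array"},"yaw":{"type":"array"},"gripper":{"type":"number"}},"required":["dp","yaw"]}

```bash
mkdir -p pics
cat > h.py <<'E'
import numpy as np,cv2,sys
from workcell import ctrl,viewer,ticket,models
from scipy.spatial.transform import Rotation as R
def shot(n):
    o=ctrl.get_obs(); p=viewer.get_image(n)
    if 'T' not in p or p['T'] is None:
        T=np.eye(4);T[:3,:3]=R.from_rotvec(o['orientation']).as_matrix();T[:3,3]=o['ee_pos'];p['_T']=T@p['hand_eye']
    else: p['_T']=np.array(p['T'])
    return p
def ray(p,u,v):
    d=np.array([(u-p['cx'])/p['fx'],-(v-p['cy'])/p['fy'],-1.]);return p['_T'][:3,3],p['_T'][:3,:3]@d
def atz(p,u,v,z):
    o,d=ray(p,u,v);return o+d*(z-o[2])/d[2]
def dep(p,u,v):
    o,d=ray(p,u,v);return o+d*p['range_z'][int(round(v)),int(round(u))]
def cloud(p):
    v,u=np.mgrid[:420,:560];z=p['range_z']
    d=np.stack([(u-p['cx'])/p['fx'],-(v-p['cy'])/p['fy'],-np.ones_like(u,float)],-1)
    w=(d*z[...,None])@p['_T'][:3,:3].T+p['_T'][:3,3];w[z<=0]=np.nan;return w
def save(p,f): cv2.imwrite('pics/'+f,p['pixels'][...,::-1])
E
python3 - <<'E'
from h import *
ims=[]
for n in('top','side'):
    p=shot(n);ims.append(p['pixels']);print(n,[k for k in p.keys()],p['fx'])
    for name in('caddy','stand_a_press','magazine','plain_board','keeper_a'):
        for r in models.landmark_of(p,name)[:4]:
            u,v=r['location'];print(name,round(r['conf'],2),np.round((u,v)),dep(p,u,v).round() if 0<=u<559 and 0<=v<419 else '')
        for r in models.look_for(p,name)[:4]:print('   box',round(r['conf'],2),np.round(r['bbox']))
im=np.vstack(ims)
cv2.imwrite('pics/a0.png',ims[0][...,::-1]);cv2.imwrite('pics/a1.png',ims[1][...,::-1])
E
```

```text
top ['pixels', 'range_z', 'fx', 'fy', 'cx', 'cy', 'T', 'shot', '_T'] 481.4504876655351
caddy 0.86 [372. 282.] [ 375. -624.  151.]
caddy 0.63 [171. 253.] [ 436. -235.  132.]
   box 0.78 [377. 285.  68.  53.]
   box 0.57 [170. 254.  42.  62.]
stand_a_press 0.71 [203. 247.] [ 447. -302.  162.]
   box 0.93 [180. 254. 106.  40.]
magazine 0.65 [281. 221.] [ 503. -455.    6.]
   box 0.73 [281. 225.  68.  85.]
   box 0.73 [156. 157.  26.  65.]
plain_board 0.83 [161. 166.] [ 616. -205.   85.]
   box 0.81 [154. 157.  30.  68.]Traceback (most recent call last):
  File "<stdin>", line 6, in <module>
ValueError: it knows: caddy, magazine, plain_board, stand_a_press
```

Run:
```python
from h import *
for n in('top','side'):
    p=shot(n);save(p,'a_%s.png'%n)
    for name in('caddy','stand_a_press','magazine','plain_board'):
        for r in models.landmark_of(p,name)[:4]:
            u,v=r['location'];print(n,name,round(r['conf'],2),np.round((u,v)),dep(p,u,v).round() if 0<=u<559 and 0<=v<419 else '')
    print(p['_T'].round(2).tolist())
    np.savez('pics/%s.npz'%n,w=cloud(p),im=p['pixels'])
```

```text
top caddy 0.71 [172. 251.] [ 440. -237.  132.]
top caddy 0.69 [368. 283.] [ 371. -621.  127.]
top stand_a_press 0.92 [205. 246.] [ 448. -304.  158.]
top magazine 0.87 [280. 223.] [ 499. -454.    5.]
top plain_board 0.85 [162. 165.] [ 618. -208.   83.]
[[-0.02, 1.0, -0.08, 438.66], [-1.0, -0.01, 0.02, -422.74], [0.02, 0.08, 1.0, 1079.52], [0.0, 0.0, 0.0, 1.0]]
side caddy 0.82 [321. 201.] [ 365. -585.   35.]
side stand_a_press 0.83 [302. 206.] [ 412. -613.    8.]
side magazine 0.65 [276. 236.] [ 492. -459.    3.]
side plain_board 0.94 [217. 289.] [590. 149. 296.]
[[-1.0, -0.03, 0.05, 545.38], [0.06, -0.45, 0.89, 603.55], [-0.01, 0.89, 0.45, 632.21], [0.0, 0.0, 0.0, 1.0]]
```

View pics/a_top.png

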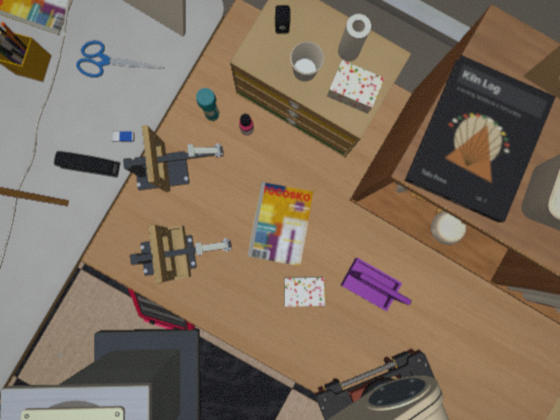

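View pics/a_side.png

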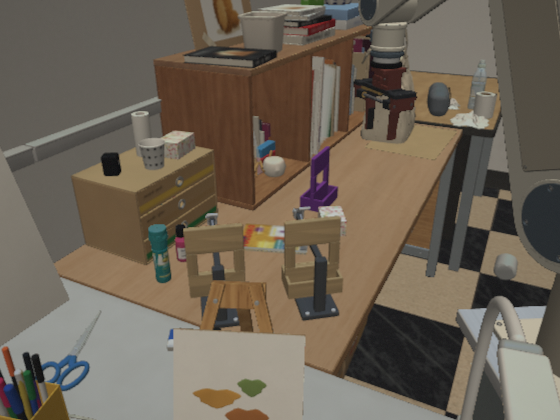

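The top view shows three caddy-shaped things: the wooden caddy with a tray on the near hook (170,254), the trayless plain board on the far hook (154,157), and a purple caddy on the desk (375,285). I choose the wooden one at (170,254), whose keeper is at about (205,246). The magazine is at (281,223). The white speckled box at (305,292) is clutter.

Run:
```python
from h import *
a=np.load('pics/top.npz');w=a['w'];im=a['im']
cv2.imwrite('pics/crop.png',cv2.resize(im[205:305,115:325],None,fx=3.8,fy=3.8,interpolation=2)[...,::-1])
v,u=np.mgrid[:420,:560]
def fit(n,m):
    q=w[m][:,:3];c=q.mean(0);r=cv2.minAreaRect(q[:,:2].astype(np.float32));e,V=np.linalg.eigh(np.cov(q[:,:2].T))
    print(n,len(q),c.round(1),'rect',np.round(r,1) if 0 else r,'minor',V[:,0].round(3),'ang',np.degrees(np.arctan2(V[1,0],V[0,0])).round(1))
x,y,z=w[...,0],w[...,1],w[...,2]
near=(u>130)&(u<235)&(v>215)&(v<290)
b=near&(z>173)&(z<200)&(u<200); fit('boardtop',b)
fit('arm/keeper',near&(z>115)&(z<180)&(u>192))
for zz in range(120,190,8): 
    m=near&(z>zz)&(z<zz+8); 
    if m.sum()>3: print(zz,m.sum(),np.nanmedian(x[m]).round(),np.nanmedian(y[m]).round())
mg=(u>240)&(u<320)&(v>175)&(v<270)&(z>2.5)&(z<12)
hsv=cv2.cvtColor(im,cv2.COLOR_RGB2HSV)
fit('mag',mg)
fit('tray', near&(z>50)&(z<72)&(u>150)&(u<192))
np.set_printoptions(linewidth=200)
for vv in (241,243,245,247,249):print(vv,[(uu,*w[vv,uu].round().astype(int)) for uu in range(192,236,5)])
```

```text
boardtop 448 [ 435.5 -218.5  182.8] rect ((440.8551330566406, -252.06454467773438), (109.88298034667969, 84.52748107910156), 7.812861442565918) minor [ 0.146 -0.989] ang -81.6
arm/keeper 339 [ 446.9 -317.8  152.1] rect ((447.0137023925781, -313.8983459472656), (25.525434494018555, 76.9709701538086), 6.9855828285217285) minor [-0.991 -0.134] ang -172.3
120 105 434.0 -226.0
128 324 433.0 -226.0
136 142 450.0 -340.0
144 100 448.0 -228.0
152 102 446.0 -306.0
160 107 445.0 -229.0
168 118 443.0 -290.0
176 242 435.0 -217.0
184 181 433.0 -217.0
mag 4343 [ 497.7 -453.5    6.2] rect ((500.7916259765625, -453.18243408203125), (175.79263305664062, 208.8793487548828), 89.20512390136719) minor [-0.154 -0.988] ang -98.9
tray 346 [ 436.5 -234.6   62.7] rect ((435.3156433105469, -216.21710205078125), (110.17029571533203, 70.9696044921875), 7.751230239868164) minor [ 0.058 -0.998] ang -86.7
241 [(192, np.int64(461), np.int64(-258), np.int64(12)), (197, np.int64(462), np.int64(-267), np.int64(-1)), (202, np.int64(461), np.int64(-278), np.int64(0)), (207, np.int64(461), np.int64(-289), np.int64(-1)), (2
[... 1468 characters left out ...]
nt64(154)), (217, np.int64(446), np.int64(-327), np.int64(151)), (222, np.int64(446), np.int64(-336), np.int64(142)), (227, np.int64(446), np.int64(-346), np.int64(144)), (232, np.int64(447), np.int64(-345), np.int64(2))]
249 [(192, np.int64(443), np.int64(-276), np.int64(130)), (197, np.int64(443), np.int64(-292), np.int64(172)), (202, np.int64(443), np.int64(-300), np.int64(164)), (207, np.int64(443), np.int64(-309), np.int64(159)), (212, np.int64(443), np.int64(-318), np.int64(154)), (217, np.int64(442), np.int64(-327), np.int64(151)), (222, np.int64(443), np.int64(-323), np.int64(1)), (227, np.int64(442), np.int64(-346), np.int64(143)), (232, np.int64(443), np.int64(-345), np.int64(-1))]
```

View pics/crop.png

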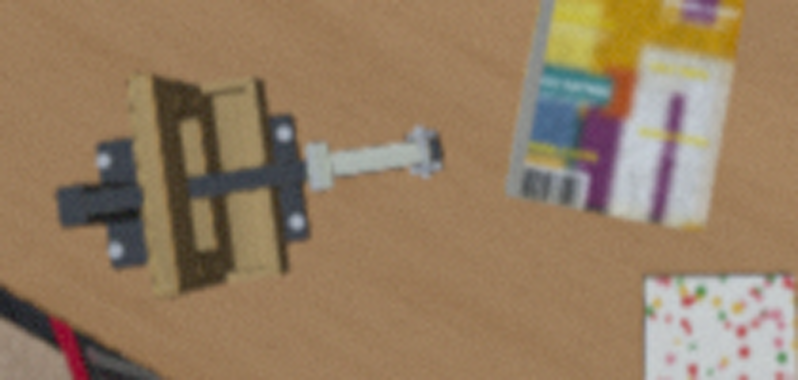

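The crop confirms it: wooden board with a tray, a hook through its window, the keeper at crop (315–440,150), and the tip towards the magazine. Measured: press point about (447,-305), hook axis tip-to-post about (-0.134,0.991), caddy about (435,-217). Press + 88 mm along the axis gives (435,-217.5), which agrees.

Run:
```python
from h import *
o=ctrl.get_obs();M=R.from_rotvec(o['orientation']).as_matrix()
print(o['ee_pos'],M.round(3).tolist(),np.degrees(np.arctan2(M[1,1],M[0,1])),o['width'],o['t'])
a=np.load('pics/top.npz');w=a['w'];x,y,z=np.moveaxis(w,-1,0)
m=(x>330)&(x<640)&(y>-640)&(y<-380)&(z>60)
for yy in range(-640,-380,20):
    k=m&(y>yy)&(y<yy+20)
    if k.any():print(yy,k.sum(),x[k].min().round(),x[k].max().round(),z[k].max().round())
hsv=cv2.cvtColor(a['im'],cv2.COLOR_RGB2HSV)
v,u=np.mgrid[:420,:560]
k=((u>240)&(u<325)&(v>170)&(v<272)&((hsv[...,1]>150)|(hsv[...,2]>190)|(z>3.5))).astype(np.uint8)
k=cv2.morphologyEx(k,cv2.MORPH_OPEN,np.ones((5,5)));n,l,s,c=cv2.connectedComponentsWithStats(k);i=1+s[1:,4].argmax()
print(cv2.minAreaRect(w[l==i][:,:2].astype(np.float32)),s[i])
```

```text
[ 222.43379327 -584.06429297  222.68176092] [[0.935, 0.356, 0.0], [0.356, -0.935, -0.0], [0.0, 0.0, -1.0]] -69.15323502993736 87.81592139708411 0.95
-640 1299 360.0 600.0 409.0
-620 742 373.0 568.0 388.0
-600 10 384.0 387.0 138.0
((502.7796630859375, -450.80072021484375), (117.77701568603516, 170.4441375732422), 74.4818344116211) [ 258  184   55   82 2928]
```

>>> play_rows:
  dp:
    - [25,31,0]
    - [25,31,0]
    - [25,31,0]
    - [25,31,0]
    - [25,31,0]
    - [25,31,0]
    - [25,31,0]
    - [25,31,0]
  yaw: [-3.3,-3.3,-3.3,-3.3,0,0,0,0]
  gripper: 1

```text
t: 1.62
ee_pos: [423.4, -334.5, 223.0]
orientation: [3.134, 0.209, 0.001]
ft_force: [-0.1, -0.6, 0.8]
width: 38.1
grasp_force: 0.0
```

>>> play_rows:
  dp:
    - [24.6,31,0]
    - [0,0,-25]
    - [0,0,-15]
    - [0,0,0]
  yaw: [0,0,0,0]

```text
t: 1.95
ee_pos: [446.0, -303.1, 180.1]
orientation: [-3.131, -0.212, 0.006]
ft_force: [0.3, 0.1, -0.5]
width: 11.1
grasp_force: 0.0
```

Run:
```python
from h import *
o=ctrl.get_obs();print(o['ee_pos'],o['width'])
for n in('wrist','top'):
    p=shot(n);save(p,'b_%s.png'%n)
    for name in('caddy','stand_a_press','magazine'):
        for r in models.landmark_of(p,name)[:2]:
            u,v=r['location'];print(n,name,round(r['conf'],2),np.round((u,v)),atz(p,u,v,{'caddy':30,'stand_a_press':163,'magazine':0}[name]).round())
    w=cloud(p);x,y,z=np.moveaxis(w,-1,0)
    k=(z>155)&(z<190)&(abs(y+217)<45)&(abs(x-435)<75)
    print(n,k.sum())
    k=k&(z>181)&(z<188)
    if k.sum()>5:print('top edge',w[k].mean(0),cv2.minAreaRect(w[k][:,:2].astype(np.float32)))
```

```text
[ 446.0105773  -303.07996506  180.12213722] 11.078885892625399
wrist stand_a_press 0.65 [270. 240.] [ 448. -301.  163.]
wrist magazine 0.87 [411. 161.] [ 498. -453.    0.]
wrist 6185
top edge [ 450.48146973 -214.94213783  183.61019661] ((446.8274841308594, -214.84523010253906), (91.73225402832031, 12.493256568908691), 7.733273029327393)
top magazine 0.6 [283. 221.] [ 503. -459.    0.]
top 13
top edge [ 384.07622629 -221.27712664  184.04479862] ((384.0914611816406, -220.8426055908203), (7.888331413269043, 4.800246715545654), 49.24949264526367)
```

View pics/b_wrist.png

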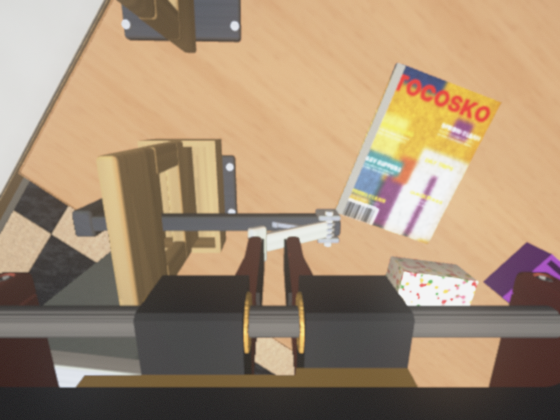

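>>> play_rows:
  dp:
    - [1,-1,0]
    - [0,0,-6]
    - [0,0,-6]
    - [0,0,-6]
    - [0,0,-5]
    - [0,0,-5]
    - [0,0,-4]
    - [0,0,0]
  yaw: [0,0,0,0,0,0,0,0]

```text
t: 3.02
ee_pos: [447.3, -305.6, 149.4]
orientation: [-3.133, -0.209, 0.003]
ft_force: [-0.6, 0.2, -0.4]
width: 0.5
grasp_force: 0.0
```

>>> play_rows:
  dp:
    - [0,0,-2]
    - [0,0,0]
    - [0,0,15]
    - [0,0,30]
    - [0,0,25]
  yaw: [0,0,0,0,0]

```text
t: 3.43
ee_pos: [447.7, -305.9, 219.4]
orientation: [-3.134, -0.209, 0.002]
ft_force: [0.1, -0.4, 1.3]
width: 0.3
grasp_force: 0.0
```

Run:
```python
from h import *
o=ctrl.get_obs();print(o['ee_pos'],o['width'],o['ft_force'],o['t'])
p=shot('wrist');save(p,'c_wrist.png')
w=cloud(p);x,y,z=np.moveaxis(w,-1,0)
d=np.array([-.134,.991]);s=(w[...,:2]-[447,-305])@d;c=(w[...,:2]-[447,-305])@[.991,.134]
for a in range(-50,40,10):
    k=(abs(s-a)<5)&(abs(c)<5)&(z<180);print(a,k.sum(),np.nanmedian(z[k]).round(1) if k.any() else '')
k=(z>180)&(z<188)&(abs(y+217)<35)&(abs(x-435)<65);print(w[k].mean(0),cv2.minAreaRect(w[k][:,:2].astype(np.float32)))
```

```text
[ 447.71309076 -305.87448975  219.38085144] 0.2613600215927253 [ 0.11119933 -0.35787288  1.31717197] 3.4333
-50 73 0.4
-40 183 139.2
-30 196 139.3
-20 202 139.4
-10 196 139.7
0 203 140.0
10 202 140.1
20 188 141.9
30 164 128.7
[ 442.31742785 -216.12552027  183.54315855] ((438.0697021484375, -215.94683837890625), (108.98138427734375, 12.241000175476074), 7.650717735290527)
```

>>> play_rows:
  dp:
    - [-4,30,0]
    - [-4,30,0]
    - [-3,29.4,0]
    - [0,0,0]
    - [0,0,0]
    - [0,0,0]
    - [0,0,0]
    - [0,0,0]
  yaw: [0,0,0,0,0,0,0,0]
  gripper: 0

```text
t: 4.15
ee_pos: [437.3, -217.6, 218.7]
orientation: [3.134, 0.208, 0.0]
ft_force: [-0.1, 0.9, 1.1]
width: 50.4
grasp_force: 0.0
```

>>> play_rows:
  dp:
    - [0,0,0]
    - [0,0,0]
    - [0,0,-15]
    - [0,0,-20]
    - [0,0,-20]
    - [0,0,-13]
    - [0,0,0]
    - [0,0,0]
  yaw: [0,0,0,0,0,0,0,0]

```text
t: 4.82
ee_pos: [436.7, -216.7, 150.3]
orientation: [-3.134, -0.209, 0.002]
ft_force: [0.3, 0.4, -0.0]
width: 88.1
grasp_force: 0.0
```

>>> play_rows:
  dp:
    - [0,0,0]
    - [0,0,0]
    - [0,0,0]
    - [0,0,0]
    - [0,0,0]
    - [0,0,0]
    - [0,0,0]
    - [0,0,0]
  yaw: [0,0,0,0,0,0,0,0]
  gripper: 1

```text
t: 5.48
ee_pos: [437.0, -216.7, 150.8]
orientation: [3.135, 0.209, 0.0]
ft_force: [0.3, -0.1, 0.4]
width: 37.8
grasp_force: 0.0
```

>>> play_rows:
  dp:
    - [0,0,0]
    - [0,0,0]
    - [0,0,0]
    - [0,0,0]
    - [0,0,0]
    - [0,0,0]
  yaw: [0,0,0,0,0,0]

```text
t: 5.98
ee_pos: [436.9, -216.4, 150.6]
orientation: [-3.134, -0.209, 0.0]
ft_force: [-0.2, 1.6, 0.2]
width: 11.8
grasp_force: 30.0
```

Gripped at 11.8 mm. Lift 23 mm.

>>> play_rows:
  dp:
    - [0,0,4]
    - [0,0,5]
    - [0,0,5]
    - [0,0,5]
    - [0,0,4]
    - [0,0,0]
    - [0,0,0]
  yaw: [0,0,0,0,0,0,0]

```text
t: 6.57
ee_pos: [437.2, -216.8, 174.1]
orientation: [3.134, 0.209, 0.001]
ft_force: [0.2, -0.1, -3.6]
width: 12.0
grasp_force: 30.0
```

Run:
```python
from h import *
o=ctrl.get_obs();print(o['ee_pos'],o['width'],o['grasp_force'],o['ft_force'])
p=shot('side')
cv2.imwrite('pics/d.png',cv2.resize(p['pixels'][170:350,170:400],None,fx=3,fy=3)[...,::-1])
```

```text
[ 437.19404476 -216.80842318  174.05575128] 11.959136280359639 29.998901188373566 [ 0.24894929 -0.12930198 -3.63615848]
```

View pics/d.png

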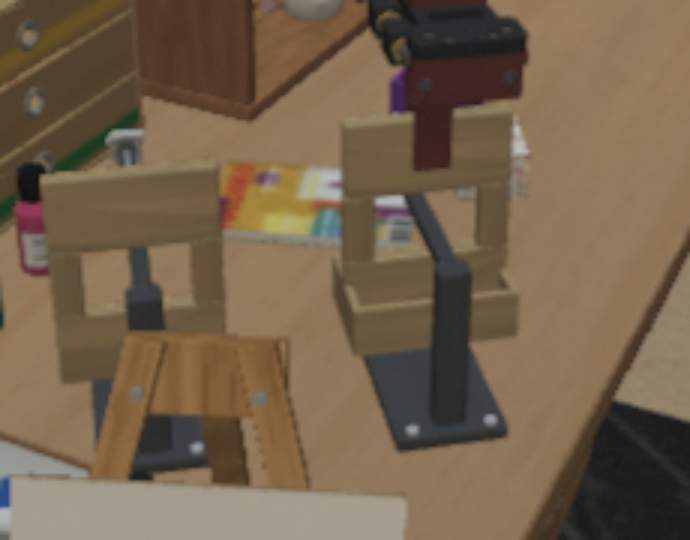

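>>> play_rows:
  dp:
    - [1.3,-9.9,0]
    - [2.7,-19.8,0]
    - [2.7,-19.8,0]
    - [2.7,-19.8,0]
    - [2.7,-19.8,0]
    - [2.7,-19.8,0]
    - [2.7,-19.8,0]
    - [2.7,-19.8,0]
  yaw: [0,0,0,0,0,0,0,0]

```text
t: 7.28
ee_pos: [457.0, -366.8, 173.1]
orientation: [-3.134, -0.209, 0.001]
ft_force: [-0.1, -1.0, -3.1]
width: 12.1
grasp_force: 30.0
```

>>> play_rows:
  dp:
    - [2.7,-19.8,0]
    - [2.7,-19.8,0]
    - [2.7,-19.8,0]
    - [2.7,-19.8,0]
    - [1.3,-9.9,0]
    - [0,0,0]
    - [0,0,0]
  yaw: [0,0,0,0,0,0,0]

```text
t: 7.87
ee_pos: [468.7, -454.1, 172.9]
orientation: [-3.133, -0.208, 0.001]
ft_force: [-0.8, 1.3, -4.0]
width: 11.9
grasp_force: 30.0
```

>>> play_rows:
  dp:
    - [8,0.5,0]
    - [8,0.5,0]
    - [8,0.5,0]
    - [8,0.5,0]
    - [0,0,0]
    - [0,0,0]
  yaw: [-5,-5,-5,-5,0,0]

```text
t: 8.37
ee_pos: [501.2, -451.0, 173.4]
orientation: [-3.123, 0.332, 0.001]
ft_force: [0.4, 0.8, -4.2]
width: 12.1
grasp_force: 30.0
```

Run:
```python
from h import *
o=ctrl.get_obs();print(o['ee_pos'],o['orientation'],o['width'],o['grasp_force'],o['ft_force'])
p=shot('top');save(p,'e.png')
for q in (p,shot('side')):
  for n,zz in(('caddy',53),('magazine',0)):
    for r in models.landmark_of(q,n)[:3]:print(n,r['conf'],np.round(r['location']),atz(q,*r['location'],zz).round())
  w=cloud(q);x,y,z=np.moveaxis(w,-1,0)
  k=(abs(x-500)<80)&(abs(y+455)<80)&(z>15)&(z<100);print(k.sum(),np.nanpercentile(z[k],[1,50,99]) if k.any() else '', cv2.minAreaRect(w[k][:,:2].astype(np.float32)) if k.any() else '')
```

```text
[ 501.20981846 -450.98096327  173.43509974] [-3.12332185e+00  3.31798564e-01  1.38934082e-03] 12.075499111763023 29.999173879623413 [ 0.35679004  0.80079467 -4.23469502]
caddy 0.81 [372. 284.] [ 363. -645.   53.]
caddy 0.71 [283. 218.] [ 506. -458.   53.]
279 [54.53505825 59.66850068 91.32546687] ((460.7802429199219, -443.8222961425781), (69.70346069335938, 30.195484161376953), 77.88292694091797)
caddy 0.8 [274. 219.] [ 498. -456.   53.]
caddy 0.71 [320. 201.] [ 371. -549.   53.]
magazine 0.82 [274. 238.] [ 498. -458.    0.]
1055 [53.66874758 79.66796269 99.40458422] ((501.06121826171875, -447.1951904296875), (73.9513931274414, 111.26393127441406), 77.67677307128906)
```

View pics/e.png

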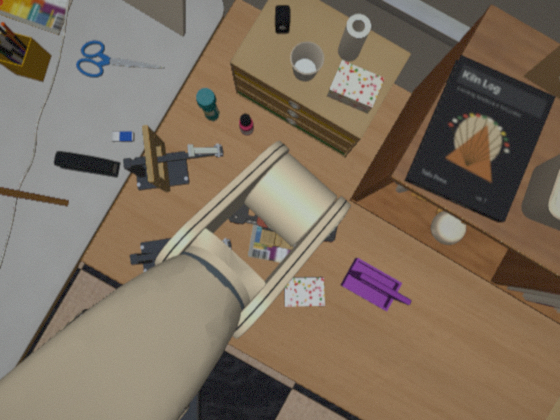

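The top view shows the gripper over the magazine (268,240) and the purple caddy undisturbed. Lowering now.

>>> play_rows:
  dp:
    - [0,-2.5,-8]
    - [0,0,-10]
    - [0,0,-10]
    - [0,0,-8]
    - [0,0,-4]
    - [0,0,-3]
    - [0,0,0]
    - [0,0,0]
  yaw: [0,0,0,0,0,0,0,0]

```text
t: 9.33
ee_pos: [501.4, -454.8, 130.6]
orientation: [-3.123, 0.338, 0.0]
ft_force: [0.7, -0.1, -3.5]
width: 11.7
grasp_force: 30.0
```

>>> play_rows:
  dp:
    - [0,0,-1]
    - [0,0,-1]
    - [0,0,-1]
    - [0,0,0]
    - [0,0,0]
  yaw: [0,0,0,0,0]

```text
t: 9.75
ee_pos: [501.3, -454.8, 127.8]
orientation: [3.123, -0.338, 0.0]
ft_force: [-0.2, 0.4, -3.8]
width: 11.9
grasp_force: 30.0
```

>>> play_rows:
  dp:
    - [0,0,-0.7]
    - [0,0,0]
    - [0,0,-0.7]
    - [0,0,0]
    - [0,0,0]
  yaw: [0,0,0,0,0]

```text
t: 10.17
ee_pos: [501.3, -454.8, 126.2]
orientation: [-3.123, 0.338, 0.0]
ft_force: [0.1, -0.4, -3.9]
width: 12.1
grasp_force: 30.0
```

Run:
```python
from h import *
q=shot('side');save(q,'f.png')
w=cloud(q);x,y,z=np.moveaxis(w,-1,0)
k=(abs(x-500)<80)&(abs(y+455)<80)&(z>15)&(z<80);print(cv2.minAreaRect(w[k][:,:2].astype(np.float32)))
for r in models.landmark_of(q,'caddy')[:2]+models.landmark_of(q,'magazine')[:1]:print(r['conf'],np.round(r['location']),atz(q,*r['location'],5).round())
```

```text
((501.297607421875, -448.2713623046875), (71.95502471923828, 111.15767669677734), 79.73407745361328)
0.83 [276. 238.] [ 494. -450.    5.]
0.58 [323. 202.] [ 350. -640.    5.]
```

View pics/f.png

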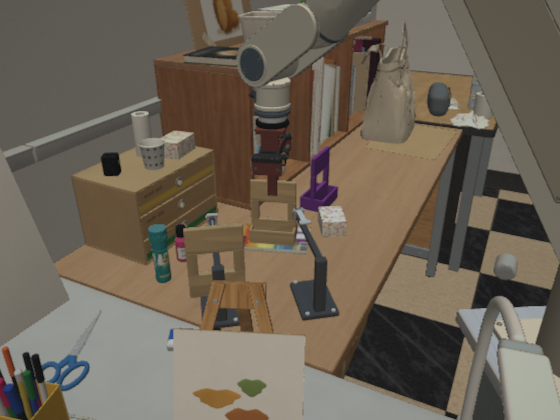

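The caddy at (273,212) stands upright over the middle of the magazine, about a millimetre above contact.

>>> play_rows:
  dp:
    - [0,0,-0.5]
    - [0,0,0]
    - [0,0,-0.5]
    - [0,0,0]
    - [0,0,0]
  yaw: [0,0,0,0,0]

```text
t: 10.73
ee_pos: [501.4, -454.8, 126.2]
orientation: [3.123, -0.338, 0.0]
ft_force: [-2.5, 2.8, 5.3]
width: 11.6
grasp_force: 30.0
```

In contact; the wrist force changed sign. Release.

>>> play_rows:
  dp:
    - [0,0,0]
    - [0,0,0]
    - [0,0,0]
    - [0,0,0]
    - [0,0,0]
    - [0,0,0]
    - [0,0,0]
    - [0,0,0]
  yaw: [0,0,0,0,0,0,0,0]
  gripper: 0.5

```text
t: 11.4
ee_pos: [501.3, -454.8, 125.2]
orientation: [-3.123, 0.338, -0.0]
ft_force: [0.3, -0.3, 0.7]
width: 44.1
grasp_force: 0.0
```

>>> play_rows:
  dp:
    - [0,0,10]
    - [0,0,20]
    - [0,0,30]
    - [0,0,30]
    - [0,0,30]
    - [-20,0,20]
    - [-30,0,0]
    - [-30,0,0]
  yaw: [0,0,0,0,0,0,0,0]

```text
t: 12.07
ee_pos: [421.6, -455.3, 268.0]
orientation: [3.121, -0.336, 0.005]
ft_force: [-0.7, -0.3, -0.7]
width: 43.9
grasp_force: 0.0
```

>>> play_rows:
  dp:
    - [-30,0,0]
    - [-30,0,0]
    - [-20,0,0]
    - [0,0,0]
    - [0,0,0]
    - [0,0,0]
  yaw: [0,0,0,0,0,0]

```text
t: 12.57
ee_pos: [342.1, -455.2, 266.0]
orientation: [3.122, -0.338, 0.002]
ft_force: [0.4, 0.9, 0.5]
width: 43.9
grasp_force: 0.0
```

Run:
```python
from h import *
o=ctrl.get_obs();print(o['t'],o['ee_pos'],o['width'],o['ft_force'])
s=[shot('side'),shot('wrist')]
cv2.imwrite('pics/g.png',np.hstack([cv2.resize(i['pixels'],(400,300)) for i in s])[...,::-1])
for q in s:
  w=cloud(q);x,y,z=np.moveaxis(w,-1,0)
  for lo,hi in((15,80),(100,152),(152,175)):
    k=(abs(x-500)<80)&(abs(y+455)<70)&(z>lo)&(z<hi)
    if k.sum()>4:print(lo,k.sum(),np.nanmax(z[k]).round(1),cv2.minAreaRect(w[k][:,:2].astype(np.float32)))
  for n in('caddy','magazine'):
    for r in models.landmark_of(q,n)[:2]:print(n,r['conf'],np.round(r['location']),atz(q,*r['location'],5).round())
```

```text
12.5667 [ 342.06192624 -455.15433935  266.01693887] 43.93968447646788 [0.37207447 0.86696086 0.48734317]
15 1173 79.8 ((501.8292236328125, -445.6831359863281), (63.10908889770508, 110.57112121582031), 78.96189880371094)
100 844 151.9 ((501.7762145996094, -448.2128601074219), (12.418438911437988, 109.72946166992188), 77.68748474121094)
152 206 162.0 ((500.7904968261719, -451.24371337890625), (16.227323532104492, 107.76427459716797), 79.86347961425781)
caddy 0.95 [274. 236.] [ 499. -455.    5.]
caddy 0.71 [324. 201.] [ 347. -646.    5.]
magazine 0.58 [274. 238.] [ 498. -450.    5.]
15 2166 79.7 ((499.7406311035156, -454.7607421875), (70.13531494140625, 105.96251678466797), 77.68758392333984)
100 507 151.9 ((485.5191650390625, -457.5737609863281), (10.727766036987305, 80.80542755126953), 69.82621765136719)
152 1381 161.5 ((481.28515625, -450.86700439453125), (12.283729553222656, 67.67134094238281), 77.7992935180664)
caddy 0.82 [244.  55.] [ 503. -452.    5.]
caddy 0.66 [407. 130.] [ 366. -647.    5.]
```

View pics/g.png

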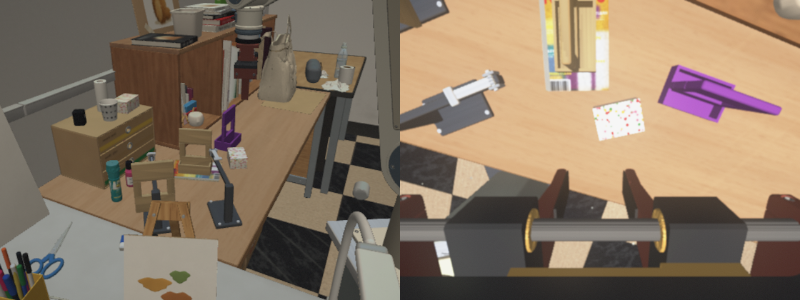

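The caddy stands upright, centred and aligned on the magazine (wrist half about (575,40)). The plain board still hangs (side half (155,185)), and the gripper is clear.

```bash
python3 -c "
from workcell import ticket
print(ticket.close_job())"
```

```text
the job is handed in; nothing more can be done
None
```

I pressed the keeper open, lifted the wooden caddy off its hook and set it upright in the middle of the magazine at about 12 s. The plain board still hangs where it was, and I've handed the job in; no verdict came back.

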